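# Pulse the paper-pulp mixer: fit the bayonet cup and hold it on the mark

## Task

For the page-repair work, take the steel mixing cup by its thin wall with a light grip, lower it gently into the cordless mixer until it sits fully down with its two tabs in the slots, then twist it clockwise (seen from above) to the yellow pulse mark, halfway to the red lock mark, and never so far that it clicks into the lock. The mixer runs only while the cup is held there against the spring, so finish while still gripping the cup on the yellow mark; leave everything else on the desk where it is.

Things in the scene. Friction and masses are not known exactly. Their poses are not given: they have to be found in the camera images.
- cup: Closed steel mixing cup, about 0.34 kg, 125 mm tall, standing upside down on its blue blade collar. Origin: centre of its underside, z up. Collar 72 mm across up to z 31 mm (lowest 4 mm stepped in to 68 mm), then a straight steel wall 62 mm across up to z 115 mm. Bayonet tabs at its own +x and -x; the two sides are alike, a half turn makes no difference.
- cup_grip (a point): Point on the cup's axis 95 mm above its underside, a good height to grip the 62 mm steel wall from above. The wall is thin and dents if a finger presses with more than 60 N; 20 to 40 N holds the cup well.
- cup_tab (a point): Outer end of the bayonet tab on the cup's +x side, 43 mm from the axis, 6 mm above the underside. Both tabs are blue, 10 mm wide, 6 mm thick (z 3 to 9 mm), and stand 7 mm out of the collar; a white pointer stripe on the collar stands over each.
- mixer: White round motor base, 132 mm across, 105 mm tall, fixed to the desk; origin at the centre of its underside, z up. Socket in its top: round throat 76 mm across, seat 20 mm below the rim. Entry slots in the grey lip at its own +x and -x, 19 mm wide, reaching 45 mm from the axis, marked black on the rim; the two sides are alike. Once down, the tabs have 3 mm of height to spare under the lip.
- mixer_seat (a point): Point on the mixer's axis on the seat, 85 mm above the desk: where the centre of the cup's underside rests when the cup is fully down.
- mixer_pulse (a point): On the rim, 53 mm from the axis, the yellow pulse mark that belongs to the +x slot: 0.52 rad (30 degrees) clockwise of the slot, seen from above. The red lock mark lies at 1.05 rad (60 degrees). The cup turns clockwise only; on the pulse mark its tabs and white pointers point at the two yellow marks.
- mixer_ring (a joint): Angle (rad) of the spring ring that the cup's tabs push clockwise: 0 at rest, first met when the cup has turned about 0.06 from the slots, so about 0.46 on the yellow mark. It pushes back with 0.12 N m at 0, 0.26 N m on the mark. From about 0.61 the tabs climb stiff lock plungers (about 1 N m to pass) and click into the lock at about 1.0.
- paste_jar: Bystander: amber jar with white cap, 52 mm across, 62 mm tall; origin at the centre of its underside.
- date_stamp: Bystander: small red and black stamp with wooden handle, 32 x 46 mm, 76 mm tall; origin at the centre of its underside.
- brush_pot: Bystander: blue pot, 72 mm across, with brushes up to 185 mm tall; origin at the centre of its underside.
- stapler: Bystander: red stapler, 35 x 135 mm, 50 mm tall; origin at the centre of its underside.
- tape_dispenser: Bystander: grey tape dispenser, 56 x 140 mm, 94 mm tall; origin at the centre of its underside.
- mug: Bystander: white mug, 78 mm across, 92 mm tall, handle at its +y; origin at the centre of its underside.
- paperweight: Bystander: brass paperweight, 68 mm across, 53 mm tall; origin at the centre of its underside.
Things that resemble listed ones, but are neither listed nor needed, are in the scene too. What is shaped like the cup but green or purple is not meant.

How it is judged:
By the outcome, as a careful person would: the job done as asked, in the order asked, and still so for the second after the job is handed in, while the arm keeps its last pose, push and grip.
It also fails if it takes over 48 s, if anything falls off the work surface, if the arm or the gripper's body presses on something with over 40 N, if the wrist force passes 120 N, or if a joint passes its speed limit or range.

## Robot

A 6-joint arm with a two-finger parallel gripper is mounted at the origin on the work surface. World frame = base frame: x ahead of the robot, y to its left, z up, the work surface at z = 0. Lengths are in m, angles in rad, forces in N, time in s.
With the tool pointing down it reaches from about 0.35 to 0.875 m from the base axis. Payload 15.5 kg.
Tool frame: the origin (TCP) lies midway between the tips of the shut fingers; the grasp point (between the pads) lies 19 mm behind it; z points along the fingers, y is the line along which they close (so a half turn about z gives the same grasp; the last joint's range is limited). The gripper opens to 85 mm and grips with 20 to 120 N. Pads are 22 mm wide; open, the fingers measure 114 mm over their backs; the gripper's body (76 mm by 85 mm) begins 54 mm behind the grasp point. The pads swing forward as they close: fully open they stand 13 mm farther back than shut.
Start: joints at [-1.413, 0.494, 1.345, -0, 1.302, -0.096], TCP at [0.157, -0.605, 0.231] pointing down, gripper open.
Joint ranges: [-2.91, 2.91], [-0.82, 2.16], [0.22, 2.67], [-1.22, 4.37], [0.12, 2.79], [-3.08, 3.08]. Speed limits (rad/s): [1.89, 1.89, 2.57, 3.01, 3.01, 3.01].

## Interface

Orientations are given as a rotation vector (axis times angle).
In Python, from workcell import * gives the robot as it stands.
- The arm moves only by the shell command python3 -m handwheel 'ROWS'. ROWS is JSON, a list of rows, each a list of 3 entries, a list of its own where there are three numbers: the finger opening in mm, from 0 to 85.4, then the shift along the world's x, y, z in units of 40 mm (1.0 is 40 mm), then the turn, a rotation vector about the world's x, y, z in units of 5 degrees (1.0 is 5 degrees). In form: [[gripper, [x, y, z], [rx, ry, rz]], ...]. A call has exactly 5 rows; each row shifts and turns the commanded pose from where the row before left it; what a row does not reach is not made up. A row lasts 1/12 s, in which the tool goes at most 41.7 mm and 7.16 degrees, less where a joint would pass 70% of its speed; a pose out of reach is approached as far as the arm can. A call is refused whole if a number of a shift passes 1 or a number of a turn 1, either way. A call with a gripper value outside its range is refused whole. The fingers move at their own pace and stop on an object; the grip force is fixed at half the most. Time passes only in rows, so rows that do not move let the fingers close, or fill a call up. It gives the time, the measured TCP pose, the force, the opening and the grip force at its end, in the units of the state.
- state(): the state, without advancing time (a new reading comes with each control period).
- capture(name): name is "scene" or "side" or "wrist"; returns (picture, depth): 420x560x3 uint8, blue, green, red; 420x560 float32, m along the optical axis (not along the pixel's ray), 0 where there is no reading.
- camera_params(name): a dict with "mtx" (3x3 intrinsics, pixels), "world_to_cam" (4x4, takes a point from world to camera coordinates); the wrist camera has in their place "tool_from_camera" (4x4, takes a point from camera to tool coordinates, whose origin is the TCP and whose axes are the flange's). Camera axes: x right, y down, z forward; pixel columns grow to the right and rows downward; lengths in m; the calibration is good to about 2 mm. The wrist camera is an equidistant fisheye: a pixel r from the principal point sees the ray r / f radians off the axis. A picture is of the moment at which its call begins: read the wrist's pose just before it. camera_params takes no time and is no camera call.
- sign_off(): hands the job in; it is judged then, once.
The state is a dict: "t": time; "joint_pos": joint angles; "qvel": joint speeds; "effort": joint torques, N m; "eef_pos": TCP position; "tcp_rot": TCP orientation; "wrist_force": force on the tool from outside, world axes, zero at the start; "ft_torque": the same for the moment, N m; "grip_width": finger opening in m; "grasp_force": force on a finger pad.
Only numpy, scipy, OpenCV 4.12 (cv2) and the standard library are available. Lean on these libraries where they do the work, as an engineer would, in place of code of your own. Each camera call takes 0.05 s, during which the arm holds its last target. There are 200 camera calls.

## Working session

There is one attempt and no reset: what is moved stays moved. The work goes in short steps, Python scripts to look and compute and a shell command to move; the robot and the scene stay as the last step left them, time stands still between calls to the robot, and variables do not carry over. Pictures are saved under pics/ and viewed, at most 10 in all, crops included, and the job is handed in when it is done.

```bash
mkdir -p pics; python3 - <<'E'
from workcell import *
import cv2,numpy as np
print(state())
for n in("scene","side","wrist"):
    p,d=capture(n);cv2.imwrite(f"pics/{n}0.png",p);np.save(f"pics/{n}0.npy",d);print(n,camera_params(n))
E
ls
```

```text
{'t': 0.0, 'joint_pos': array([-1.41251413e+00,  4.94190745e-01,  1.34612424e+00, -2.56160527e-05,
        1.30248736e+00, -9.55068205e-02]), 'qvel': array([-0.00154889, -0.00036953, -0.00026226, -0.00134408,  0.00088389,
        0.00036367]), 'effort': array([ 3.50679402e-03, -8.82150578e+01, -3.83853149e+01,  5.38623976e-05,
        9.82094847e-03,  6.97949099e-05]), 'eef_pos': array([ 0.15685592, -0.60463234,  0.23069788]), 'tcp_rot': array([-3.11513332e+00, -3.97439547e-01,  9.83666601e-05]), 'wrist_force': array([-0.19136482, -0.35363116, -0.18577944]), 'ft_torque': array([ 0.06386055, -0.01376342,  0.03882663]), 'grasp_force': 0.0, 'grip_width': 0.08563257757176389}
scene {'mtx': array([[478.49679431,   0.        , 277.61388327],
       [  0.        , 478.49679431, 208.56288043],
       [  0.        ,   0.        ,   1.        ]]), 'world_to_cam': array([[-0.51989711,  0.85420459,  0.00644249,  0.27677672],
       [ 0.61234736,  0.37793208, -0.69440482, -0.27084778],
       [-0.59559861, -0.35707402, -0.71955573,  1.66000995],
       [ 0.        ,  0.        ,  0.        ,  1. 
[... 277 characters left out ...]
  0.57821381, -0.78856777,  0.195745  ],
       [ 0.246964  , -0.74902893, -0.61478813,  1.1527869 ],
       [ 0.        ,  0.        ,  0.        ,  1.        ]])}
wrist {'mtx': array([[325.1922621 ,   0.        , 283.10128913],
       [  0.        , 325.1922621 , 208.00671568],
       [  0.        ,   0.        ,   1.        ]]), 'tool_from_camera': array([[ 2.17326391e-04, -9.52487058e-01, -3.04578983e-01,
         7.82356691e-02],
       [ 9.99999590e-01,  4.74606094e-04, -7.70669920e-04,
        -5.80223293e-05],
       [ 8.78608166e-04, -3.04578691e-01,  9.52486771e-01,
        -1.42783063e-01],
       [ 0.00000000e+00,  0.00000000e+00,  0.00000000e+00,
         1.00000000e+00]])}
pics
```

View pics/scene0.png

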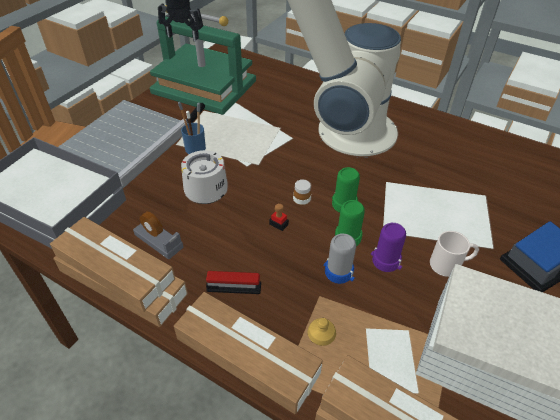

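View pics/side0.png

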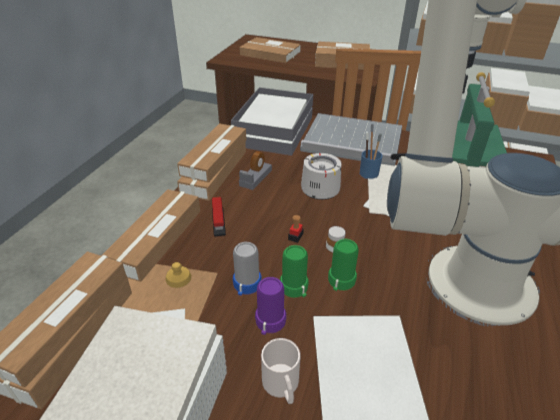

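Candidates for the cup in the scene view are steel with blue collar (341,258), green (346,188), green (350,222) and purple (390,247). I choose the steel and blue one. The mixer is at (204,177), or (321,175) in the side view. The cup is at (246,268) in the side view.

```bash
cat > h.py <<'E'
from workcell import *
import cv2,numpy as np
from scipy.spatial.transform import Rotation as R
def cloud(d,n):
    c=camera_params(n);K=c["mtx"];M=np.linalg.inv(c["world_to_cam"])
    v,u=np.indices(d.shape);P=np.stack([(u-K[0,2])/K[0,0]*d,(v-K[1,2])/K[1,1]*d,d],-1)
    return P@M[:3,:3].T+M[:3,3]
def plane(n,uv,z):
    c=camera_params(n);K=c["mtx"];M=np.linalg.inv(c["world_to_cam"])
    r=M[:3,:3]@np.linalg.solve(K,[uv[0],uv[1],1]);o=M[:3,3]
    return o+r*(z-o[2])/r[2]
def circ(xy):
    from scipy.optimize import least_squares
    f=lambda p:np.hypot(xy[:,0]-p[0],xy[:,1]-p[1])-p[2]
    s=least_squares(f,[*xy.mean(0),.03],loss="soft_l1",f_scale=.001);return s.x
E
python3 - <<'E'
from h import *
for n,b in(("scene",(322,232,360,285)),("side",(230,240,264,294))):
    p=cv2.imread(f"pics/{n}0.png");d=np.load(f"pics/{n}0.npy");X=cloud(d,n)
    u0,v0,u1,v1=b;h=cv2.cvtColor(p,cv2.COLOR_BGR2HSV)[v0:v1,u0:u1];x=X[v0:v1,u0:u1]
    blue=(h[...,0]>100)&(h[...,0]<125)&(h[...,1]>150)&(h[...,2]>60)
    grey=(h[...,1]<70)&(h[...,2]>70)
    g=x[grey];top=g[(g[:,2]>.119)];w=g[(g[:,2]>.05)&(g[:,2]<.11)]
    print(n,"top z",np.percentile(g[:,2],98),"top mean",top.mean(0),len(top),"wall",circ(w[:,:2]),"collar",circ(x[blue&(x[...,2]>.012)&(x[...,2]<.029)][:,:2]),blue.sum())
for n,b in(("scene",(180,145,230,205)),("side",(298,150,345,200))):
    d=np.load(f"pics/{n}0.npy");u0,v0,u1,v1=b;x=cloud(d,n)[v0:v1,u0:u1].reshape(-1,3)
    w=x[(x[:,2]>.02)&(x[:,2]<.09)];rim=x[(x[:,2]>.1)&(x[:,2]<.111)]
    print(n,"mixer wall",circ(w[:,:2]),"rim",rim.mean(0),np.percentile(x[:,2],97),circ(rim[:,:2]))
a=cv2.resize(cv2.imread("pics/scene0.png")[225:290,315:412],None,fx=4,fy=4,interpolation=2)
c=cv2.resize(cv2.imread("pics/side0.png")[235:300,222:319],None,fx=4,fy=4,interpolation=2)
m=cv2.resize(cv2.imread("pics/scene0.png")[145:210,160:257],None,fx=4,fy=4,interpolation=2)
e=cv2.resize(cv2.imread("pics/side0.png")[145:210,273:370],None,fx=4,fy=4,interpolation=2)
cv2.imwrite("pics/crop1.png",np.vstack([np.hstack([a,c]),np.hstack([m,e])]))
E
```

```text
scene top z 0.12630480179136735 top mean [0.59958216 0.21868527 0.14309904] 338 wall [0.57991471 0.21254719 0.03095542] collar [0.58038558 0.2124066  0.0356845 ] 248
side top z 0.12385209417389513 top mean [0.57454882 0.22420794 0.13017989] 250 wall [0.58015935 0.21283194 0.0309339 ] collar [0.579959   0.21494904 0.03413501] 193
scene mixer wall [ 0.52202586 -0.25831292  0.05294395] rim [ 0.51648497 -0.26405046  0.10439938] 0.10652541520851476 [ 0.51462764 -0.26520647  0.0512395 ]
side mixer wall [ 0.51016347 -0.2566027   0.0552743 ] rim [ 0.51160124 -0.26208004  0.10271942] 0.10420057808614977 [ 0.51231552 -0.263328    0.05111535]
```

View pics/crop1.png

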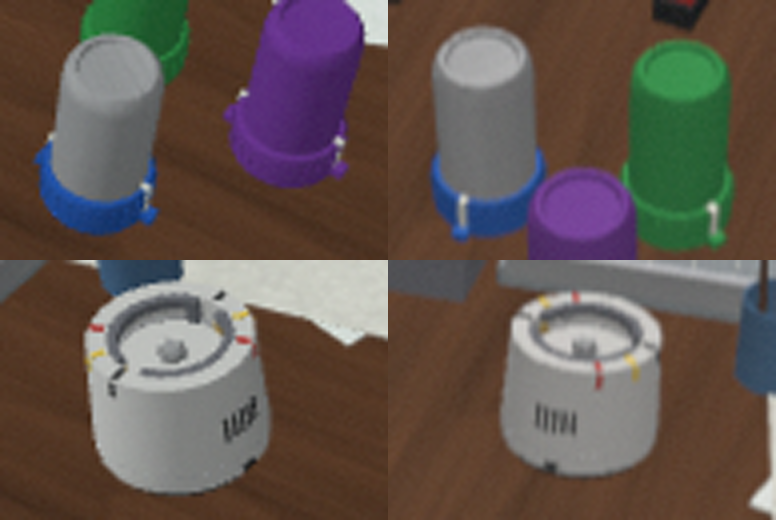

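The crop confirms the steel cup with blue collar, standing free. Its tabs are at scene (352,278) and (325,264), and at side (240,293). The mixer's black slot marks are at about (214,154) and (189,173) in the scene view. The yellow and red marks follow clockwise from them.

```bash
python3 - <<'E'
from h import *
c=np.array([.5801,.2128])
for n,uv in(("scene",(352,278)),("scene",(325,264.5)),("side",(240,293))):
    q=plane(n,uv,.006)[:2]-c;print("tab",n,np.hypot(*q),np.degrees(np.arctan2(q[1],q[0])))
# mixer center: marks midpoints, rim outline
for n,b in(("scene",(175,140,235,205)),("side",(295,145,345,200))):
    p=cv2.imread(f"pics/{n}0.png");u0,v0,u1,v1=b;h=cv2.cvtColor(p,cv2.COLOR_BGR2HSV)
    print(n)
    H,S,V=[h[v0:v1,u0:u1,i].astype(int) for i in range(3)]
    for nm,m in(("yel",(H>15)&(H<32)&(S>90)&(V>120)),("red",((H<8)|(H>172))&(S>90)&(V>100)),("blk",(V<70))):
        k,l,st,ce=cv2.connectedComponentsWithStats(m.astype(np.uint8))
        for i in range(1,k):
            if st[i,4]<2:continue
            q=plane(n,ce[i]+[u0,v0],.105)[:2];r=q-[.5135,-.2642]
            if .04<np.hypot(*r)<.072:print(nm,st[i,4],ce[i]+[u0,v0],q.round(4),np.hypot(*r).round(4),np.degrees(np.arctan2(r[1],r[0])).round(1))
E
```

```text
tab scene 0.03943281703951993 86.77674967810081
tab scene 0.03905984214082175 -89.91356488939007
tab side 0.03970159331807855 86.84516292120617
scene
yel 5 [219.8 158.4] [ 0.4691 -0.2358] 0.0527 147.4
yel 4 [184.25 167.75] [ 0.5555 -0.2973] 0.0535 -38.3
yel 3 [181.33333333 169.66666667] [ 0.5662 -0.2991] 0.0633 -33.5
red 7 [183.71428571 161.42857143] [ 0.5347 -0.3162] 0.0561 -67.8
red 7 [220.85714286 164.71428571] [ 0.4901 -0.2167] 0.0529 116.2
blk 2 [214.5 153.5] [ 0.4592 -0.2622] 0.0543 177.9
side
yel 5 [311.2 154.8] [ 0.5587 -0.299 ] 0.057 -37.6
yel 10 [333.8 171.3] [ 0.4641 -0.2271] 0.0618 143.1
red 3 [319.33333333 153.66666667] [ 0.5351 -0.3154] 0.0556 -67.1
red 2 [325.  171.5] [ 0.4899 -0.2165] 0.0533 116.3
```

```bash
python3 - <<'E'
from h import *
c=np.array([.5801,.2128])
for n in("scene","side"):
    p=cv2.imread(f"pics/{n}0.png");h=cv2.cvtColor(p,cv2.COLOR_BGR2HSV);X=cloud(np.load(f"pics/{n}0.npy"),n)
    for nm,a,b in(("green",50,75),("purple",130,150)):
        m=((h[...,0]>=a)&(h[...,0]<=b)&(h[...,1]>120)).astype(np.uint8)
        k,l,st,ce=cv2.connectedComponentsWithStats(m)
        for i in range(1,k):
            if st[i,4]<300:continue
            x=X[(l==i)];x=x[(x[:,2]>.04)&(x[:,2]<.11)&(x[:,0]>.3)]
            if len(x)<50:continue
            q=circ(x[:,:2]);r=q[:2]-c;print(n,nm,ce[i].round(),q.round(4),np.hypot(*r).round(3),np.degrees(np.arctan2(r[1],r[0])).round())
E
```

```text
scene green [348. 204.] [0.4277 0.1661 0.0666] 0.159 -163.0
scene purple [389. 247.] [0.4821 0.3026 0.0309] 0.133 137.0
side green [344. 264.] [0.3506 0.118  0.0307] 0.248 -158.0
side green [294. 271.] [0.4628 0.1828 0.0309] 0.121 -166.0
side purple [270. 305.] [0.482  0.3031 0.0308] 0.133 137.0
```

```bash
python3 -m handwheel '[[85,[0,0,1],[0,0,0]],[85,[0.5,0.5,1],[0,0,0]],[85,[0.8,0.8,1],[0,0,0]],[85,[0.8,0.8,0],[0,0,0]],[85,[0.8,0.7,0],[0,0,0]]]'; python3 -m handwheel '[[85,[0.8,0.7,0],[0,0,0]],[85,[0.8,0.8,0],[0,0,0]],[85,[0.8,0.8,0],[0,0,0]],[85,[0.8,0.8,0],[0,0,0]],[85,[0,0,0],[0,0,0]]]'
```

```text
t: 0.57
eef_pos: [0.2574, -0.5085, 0.3345]
tcp_rot: [3.114, 0.395, 0.001]
wrist_force: [0.6, -0.6, -1.3]
grip_width: 0.0848
grasp_force: 0.0
t: 0.98
eef_pos: [0.3805, -0.3882, 0.3329]
tcp_rot: [-3.114, -0.405, -0.002]
wrist_force: [0.8, 0.6, -0.5]
grip_width: 0.0851
grasp_force: 0.0
```

```bash
python3 -m handwheel '[[85,[0.7,0.7,-0.3],[0,0,0]],[85,[0.9,0.9,-0.3],[0,0,0]],[85,[0.9,0.9,-0.3],[0,0,0]],[85,[0.7,0.6,-0.3],[0,0,0]],[85,[0,0,0],[0,0,0]]]'; python3 - <<'E'
from h import *
s=state();p,d=capture("wrist");cv2.imwrite("pics/w1.png",p);np.savez("pics/w1.npz",d=d,pos=s["eef_pos"],rot=s["tcp_rot"],v=s["qvel"]);print(s["eef_pos"],s["tcp_rot"],abs(s["qvel"]).max())
E
```

```text
t: 1.4
eef_pos: [0.4929, -0.2792, 0.2875]
tcp_rot: [-3.112, -0.403, 0.001]
wrist_force: [-0.8, 0.8, -1.5]
grip_width: 0.0848
grasp_force: 0.0
[ 0.4928885  -0.27916282  0.28746201] [-3.11236662e+00 -4.03446419e-01  1.38032108e-03] 0.10362615367037853
```

View pics/w1.png

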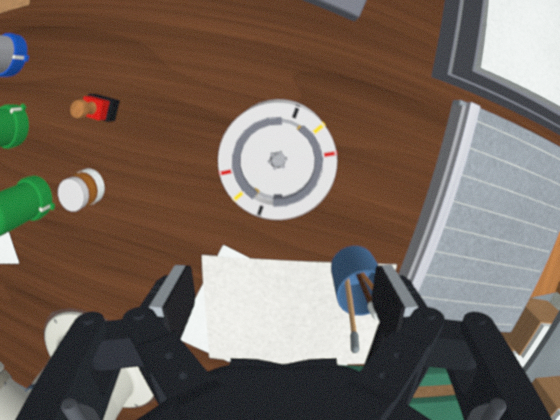

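The wrist view shows the mixer at (277,159), with black slot marks at (295,112) and (261,211), yellow at (319,128) and (237,196), and red at (329,154) and (225,172).

```bash
cat >> h.py <<'E'
def wplane(uv,z,pos,rot):
    c=camera_params("wrist");K=c["mtx"];T=c["tool_from_camera"]
    a=(np.array(uv,float)-K[:2,2])/K[0,0];r=np.hypot(*a)
    ray=np.r_[a/max(r,1e-9)*np.sin(r),np.cos(r)]
    Rt=R.from_rotvec(rot).as_matrix();o=Rt@T[:3,3]+pos;w=Rt@T[:3,:3]@ray
    return o+w*(z-o[2])/w[2]
def blobs(p,box,kind):
    u0,v0,u1,v1=box;h=cv2.cvtColor(p,cv2.COLOR_BGR2HSV)[v0:v1,u0:u1].astype(int);H,S,V=h[...,0],h[...,1],h[...,2]
    m={"yel":(H>15)&(H<32)&(S>90)&(V>120),"red":((H<8)|(H>172))&(S>120)&(V>100),"blk":V<75,"blue":(H>100)&(H<125)&(S>150)&(V>60),"white":(S<50)&(V>175)}[kind]
    k,l,st,ce=cv2.connectedComponentsWithStats(m.astype(np.uint8))
    return [(st[i,4],ce[i]+[u0,v0]) for i in range(1,k) if st[i,4]>2]
E
python3 - <<'E'
from h import *
p=cv2.imread("pics/w1.png");s=np.load("pics/w1.npz");c=np.zeros(2)
L=[(k,*b) for k in("yel","red","blk") for b in blobs(p,(215,95,340,222),k)]
Q=[(k,n,wplane(uv,.105,s["pos"],s["rot"])[:2]) for k,n,uv in L]
mid=lambda k:[q for kk,n,q in Q if kk==k and n>=8]
for k in("yel","red"):c=np.mean([np.mean(mid("yel"),0),np.mean(mid("red"),0)],0)
print("c",c)
for (k,n,q),(_,_,uv) in zip(Q,L):
    r=q-c;print(k,n,uv.round(1),np.hypot(*r).round(4),np.degrees(np.arctan2(r[1],r[0])).round(1))
E
```

```text
c [ 0.52140438 -0.27226891]
yel 12 [323.7 122.9] 0.0514 -34.2
yel 4 [298.5 127. ] 0.0323 -10.4
yel 40 [317.8 128.4] 0.0433 -34.9
yel 5 [256.8 190.2] 0.046 156.0
yel 38 [238.  195.5] 0.064 145.3
red 3 [337. 151.] 0.0533 -69.3
red 26 [329.  153.6] 0.0449 -71.8
red 25 [226.  171.8] 0.0624 119.7
blk 12 [295.1 112.7] 0.0448 1.5
blk 9 [259.9 209.9] 0.0629 170.4
```

```bash
python3 - <<'E'
from h import *
s=np.load("pics/w1.npz");f=lambda uv:wplane(uv,.105,s["pos"],s["rot"])[:2]
P=[((317.8,128.4),(238,195.5),30),((329,153.6),(226,171.8),60),((295.1,112.7),(259.9,209.9),0)]
for a,b,o in P:
    a,b=f(a),f(b);r=b-a;print((a+b)/2,np.hypot(*r)/2,np.degrees(np.arctan2(r[1],r[0]))+o)
p=cv2.imread("pics/w1.png")
for z in(.09,.105,.12):  # height check: compare with scene/side rim
    print(z,np.mean([wplane(uv,z,s["pos"],s["rot"])[:2] for a,b,o in P for uv in(a,b)],0))
print("scene", np.mean([plane("scene",u,.105)[:2] for u in((219.8,158.4),(184.25,167.75),(220.86,164.7),(183.7,161.4))],0))
E
```

```text
[ 0.51289669 -0.26641392] 0.05364896716174467 175.2157530920672
[ 0.51292098 -0.26654279] 0.05342722401629764 174.91851021520017
[ 0.51273507 -0.26644173] 0.05358621146175638 174.99055960538922
0.09 [ 0.51027461 -0.26678312]
0.105 [ 0.51285091 -0.26646615]
0.12 [ 0.51542722 -0.26614917]
scene [ 0.51231372 -0.26654233]
```

```bash
python3 -m handwheel '[[85,[0.1,0.6,0],[0,0,0]],[85,[0.2,0.9,0],[0,0,0]],[85,[0.2,1,0],[0,0,0]],[85,[0.2,1,0],[0,0,0]],[85,[0.2,1,0],[0,0,0]]]'; python3 -m handwheel '[[85,[0.2,1,0],[0,0,0]],[85,[0.2,1,0],[0,0,0]],[85,[0.2,1,0],[0,0,0]],[85,[0.2,1,-0.2],[0,0,0]],[85,[0.2,1,-0.3],[0,0,0]]]'; python3 -m handwheel '[[85,[0.1,1,-0.3],[0,0,0]],[85,[0,1,-0.3],[0,0,0]],[85,[0,0.3,0],[0,0,0]],[85,[0,0,0],[0,0,0]],[85,[0,0,0],[0,0,0]]]'; python3 - <<'E'
from h import *
s=state();p,d=capture("wrist");cv2.imwrite("pics/w2.png",p);np.savez("pics/w2.npz",d=d,pos=s["eef_pos"],rot=s["tcp_rot"],v=s["qvel"]);print(s["eef_pos"],s["tcp_rot"],abs(s["qvel"]).max())
E
```

```text
t: 1.87
eef_pos: [0.5256, -0.103, 0.29]
tcp_rot: [3.116, 0.395, 0.0]
wrist_force: [0.8, -0.1, 0.4]
grip_width: 0.0849
grasp_force: 0.0
t: 2.28
eef_pos: [0.5664, 0.0966, 0.271]
tcp_rot: [3.116, 0.396, 0.004]
wrist_force: [0.7, -0.2, 0.1]
grip_width: 0.0851
grasp_force: 0.0
t: 2.7
eef_pos: [0.5698, 0.1866, 0.2462]
tcp_rot: [3.116, 0.399, -0.0]
wrist_force: [0.4, -0.9, 0.3]
grip_width: 0.0847
grasp_force: 0.0
[0.56980878 0.18662649 0.2462093 ] [ 3.11568401e+00  3.99015030e-01 -1.27738905e-04] 0.03042562854538685
```

View pics/w2.png

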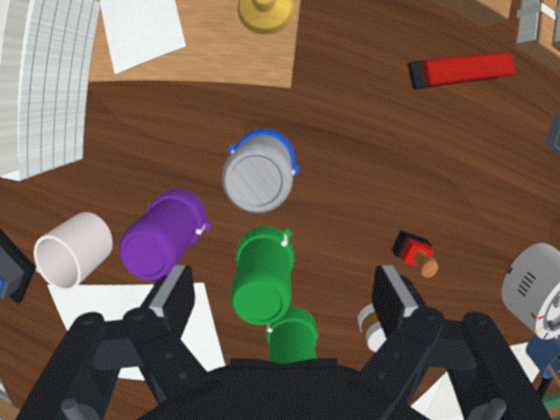

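The wrist view shows the steel cup top at (257,180) and its blue tabs at about (297,170) and (233,150). The way down is clear.

```bash
python3 - <<'E'
from h import *
p=cv2.imread("pics/w2.png");s=np.load("pics/w2.npz");d=s["d"]
c=camera_params("wrist");K=c["mtx"];T=c["tool_from_camera"]
v,u=np.indices(d.shape);a=(u-K[0,2])/K[0,0];b=(v-K[1,2])/K[1,1];r=np.hypot(a,b)+1e-9
k=np.tan(r)/r;P=np.stack([a*k*d,b*k*d,d],-1);P=P@T[:3,:3].T+T[:3,3];P=P@R.from_rotvec(s["rot"]).as_matrix().T+s["pos"]
b=(215,120,310,220);u0,v0,u1,v1=b;h=cv2.cvtColor(p,cv2.COLOR_BGR2HSV)[v0:v1,u0:u1].astype(int);X=P[v0:v1,u0:u1]
g=X[(h[...,1]<70)&(h[...,2]>70)];w=g[(g[:,2]>.04)&(g[:,2]<.11)];t=g[g[:,2]>.115]
print("top",np.median(t[:,2]),t[:,:2].mean(0),t[:,:2].min(0),t[:,:2].max(0),"wall",circ(w[:,:2]))
bl=(h[...,0]>100)&(h[...,0]<125)&(h[...,1]>150)&(h[...,2]>60);x=X[bl]
cc=np.array([.5801,.2128]);low=x[x[:,2]<.031]
print("collar",circ(low[:,:2]))
for cen in(cc,circ(w[:,:2])[:2]):
    q=low[:,:2]-cen;rr=np.hypot(*q.T);m=(rr>.0385)&(rr<.046)&(low[:,2]<.012);print(m.sum(),np.c_[np.degrees(np.arctan2(q[m,1],q[m,0])),rr[m]*1e3,low[m,2]*1e3].round(1).tolist()[:40])
E
```

```text
top 0.12244056603004112 [0.58297994 0.21324549] [0.55163403 0.18321883] [0.64550814 0.24346306] wall [0.58056135 0.2132447  0.03103445]
collar [0.57602155 0.21387746 0.03892281]
45 [[77.9, 42.5, 7.6], [79.8, 43.0, 8.6], [79.0, 41.8, 9.3], [78.2, 40.7, 9.7], [77.9, 39.8, 7.8], [77.4, 38.8, 6.8], [81.0, 42.4, 9.6], [80.9, 41.5, 7.5], [80.0, 40.3, 8.6], [79.3, 39.2, 8.6], [83.2, 43.2, 9.3], [82.5, 42.0, 9.8], [81.9, 40.9, 9.8], [81.4, 39.8, 9.3], [80.6, 38.7, 9.8], [84.4, 42.7, 10.3], [84.0, 41.6, 9.9], [83.6, 40.5, 9.1], [83.2, 39.5, 8.4], [86.0, 42.3, 10.1], [85.6, 41.2, 9.7], [88.2, 43.3, 9.2], [87.9, 42.1, 8.8], [89.7, 42.9, 9.6], [89.3, 41.8, 9.5], [-86.5, 39.7, 8.8], [-86.7, 41.0, 6.5], [-88.7, 38.8, 8.3], [-88.2, 39.9, 8.8], [-87.4, 41.0, 10.4], [-90.4, 39.1, 8.3], [-89.7, 40.2, 9.3], [-89.2, 41.3, 9.9], [-92.1, 39.5, 8.6], [-91.4, 40.5, 9.3], [-90.8, 41.6, 9.8], [-94.1, 38.6, 9.2], [-93.6, 39.8, 9.0], [-92.9, 40.8, 9.8], [-94.9, 40.0, 10.4]]
45 [[78.4, 42.0, 7.6], [80.3, 42.5, 8.6], [79.5, 41.3, 9.3], [78.7, 40.2, 9.7], [78.4, 39.3, 7.8], [81.6, 41.9, 9.6], [81.4, 41.0, 7.5], [80.5, 39.8, 8.6], [79.8, 38.7, 8.6], [83.7, 42.7, 9.3], [83.0, 41.5, 9.8], [82.5, 40.4, 9.8], [81.9, 39.3, 9.3], [85.0, 42.2, 10.3], [84.6, 41.1, 9.9], [84.2, 40.0, 9.1], [83.8, 39.0, 8.4], [86.6, 41.8, 10.1], [86.2, 40.7, 9.7], [88.8, 42.8, 9.2], [88.5, 41.7, 8.8], [90.3, 42.5, 9.6], [90.0, 41.3, 9.5], [-87.4, 38.9, 9.3], [-87.2, 40.1, 8.8], [-87.4, 41.5, 6.5], [-89.4, 39.3, 8.3], [-88.9, 40.4, 8.8], [-88.1, 41.4, 10.4], [-91.1, 39.6, 8.3], [-90.4, 40.6, 9.3], [-89.8, 41.7, 9.9], [-92.9, 38.7, 9.8], [-92.7, 39.9, 8.6], [-92.0, 41.0, 9.3], [-91.4, 42.1, 9.8], [-94.7, 39.1, 9.2], [-94.2, 40.3, 9.0], [-93.5, 41.3, 9.8], [-95.5, 40.5, 10.4]]
```

```bash
python3 -m handwheel '[[85,[0.26,0.66,0],[0,0,0]],[85,[0,0,-0.5],[0,0,0]],[85,[0,0,-0.5],[0,0,0]],[85,[0,0,0],[0,0,0]],[85,[0,0,0],[0,0,0]]]'; python3 -c "
from h import *;s=state();print(s['eef_pos'],R.from_rotvec(s['tcp_rot']).as_matrix().round(4))"
```

```text
t: 3.17
eef_pos: [0.58, 0.2118, 0.2062]
tcp_rot: [3.116, 0.395, -0.002]
wrist_force: [0.4, -0.2, 0.9]
grip_width: 0.085
grasp_force: 0.0
[0.58004548 0.21180257 0.20616253] [[ 9.684e-01  2.495e-01 -1.400e-03]
 [ 2.495e-01 -9.684e-01 -6.000e-04]
 [-1.500e-03  2.000e-04 -1.000e+00]]
```

Down 134 mm (3.35 units), with a 1 mm correction in y.

```bash
python3 -m handwheel '[[85,[0,0.03,-0.6],[0,0,0]],[85,[0,0,-0.7],[0,0,0]],[85,[0,0,-0.7],[0,0,0]],[85,[0,0,-0.7],[0,0,0]],[85,[0,0,-0.4],[0,0,0]]]'; python3 -m handwheel '[[70,[0,0,-0.25],[0,0,0]],[68,[0,0,0],[0,0,0]],[66,[0,0,0],[0,0,0]],[65,[0,0,0],[0,0,0]],[65,[0,0,0],[0,0,0]]]';python3 -m handwheel '[[64,[0,0,0],[0,0,0]],[64,[0,0,0],[0,0,0]],[63,[0,0,0],[0,0,0]],[63,[0,0,0],[0,0,0]],[63,[0,0,0],[0,0,0]]]'
```

```text
t: 3.58
eef_pos: [0.5802, 0.2135, 0.0812]
tcp_rot: [3.116, 0.396, -0.001]
wrist_force: [-1.0, -0.3, -0.3]
grip_width: 0.0849
grasp_force: 0.0
t: 4.0
eef_pos: [0.5811, 0.2147, 0.0737]
tcp_rot: [-3.116, -0.397, -0.004]
wrist_force: [0.3, 0.3, -0.1]
grip_width: 0.065
grasp_force: 0.0
t: 4.42
eef_pos: [0.5803, 0.2146, 0.0723]
tcp_rot: [3.116, 0.398, 0.0]
wrist_force: [1.4, -2.3, 2.4]
grip_width: 0.0629
grasp_force: 1.2
```

```bash
python3 -m handwheel '[[62.4,[0,-0.02,0],[0,0,0]],[62,[0,0,0],[0,0,0]],[62,[0,0,0],[0,0,0]],[62,[0,0,0],[0,0,0]],[62,[0,0,0],[0,0,0]]]';python3 -m handwheel '[[61.6,[0,0,0],[0,0,0]],[61.6,[0,0,0],[0,0,0]],[61.6,[0,0,0],[0,0,0]],[61.6,[0,0,0],[0,0,0]],[61.6,[0,0,0],[0,0,0]]]'
```

```text
t: 4.83
eef_pos: [0.5801, 0.2138, 0.0721]
tcp_rot: [3.116, 0.398, -0.0]
wrist_force: [1.0, -2.4, 1.3]
grip_width: 0.0621
grasp_force: 1.3
t: 5.25
eef_pos: [0.5802, 0.2137, 0.0721]
tcp_rot: [3.116, 0.398, 0.0]
wrist_force: [1.2, -4.3, 3.4]
grip_width: 0.062
grasp_force: 9.9
```

```bash
python3 -m handwheel '[[61.2,[0,0,0],[0,0,0]],[61.2,[0,0,0],[0,0,0]],[61.2,[0,0,0],[0,0,0]],[61.2,[0,0,0],[0,0,0]],[61.2,[0,0,0],[0,0,0]]]';python3 -m handwheel '[[60.8,[0,0,0],[0,0,0]],[60.8,[0,0,0],[0,0,0]],[60.8,[0,0,0],[0,0,0]],[60.8,[0,0,0],[0,0,0]],[60.8,[0,0,0],[0,0,0]]]'
```

```text
t: 5.67
eef_pos: [0.5802, 0.2138, 0.0722]
tcp_rot: [3.116, 0.398, 0.0]
wrist_force: [1.5, -4.7, 5.5]
grip_width: 0.0618
grasp_force: 21.1
t: 6.08
eef_pos: [0.5802, 0.2137, 0.0723]
tcp_rot: [3.116, 0.398, 0.0]
wrist_force: [-0.4, -5.2, 6.5]
grip_width: 0.0614
grasp_force: 32.9
```

```bash
python3 -m handwheel '[[60.8,[0,0,0.2],[0,0,0]],[60.8,[0,0,0.4],[0,0,0]],[60.8,[0,0,0.6],[0,0,0]],[60.8,[0,0,0.7],[0,0,0]],[60.8,[0,0,0.7],[0,0,0.4]]]';python3 -m handwheel '[[60.8,[0,-0.4,0.7],[0,0,0.7]],[60.8,[-0.1,-0.7,0.5],[0,0,0.9]],[60.8,[-0.1,-0.8,0.2],[0,0,1]],[60.8,[-0.1,-0.8,0],[0,0,1]],[60.8,[-0.1,-0.8,0],[0,0,1]]]'
```

```text
t: 6.5
eef_pos: [0.5793, 0.2141, 0.177]
tcp_rot: [-3.109, -0.451, 0.003]
wrist_force: [0.2, -0.4, -2.8]
grip_width: 0.0611
grasp_force: 33.6
t: 6.92
eef_pos: [0.5637, 0.0731, 0.2331]
tcp_rot: [-2.953, -1.07, -0.002]
wrist_force: [0.7, 0.2, -2.5]
grip_width: 0.0613
grasp_force: 33.7
```

```bash
python3 -m handwheel '[[60.8,[-0.1,-0.8,0],[0,0,1]],[60.8,[-0.1,-0.8,0],[0,0,1]],[60.8,[-0.1,-0.8,0],[0,0,1]],[60.8,[-0.1,-0.8,0],[0,0,1]],[60.8,[-0.1,-0.8,0],[0,0,1]]]';python3 -m handwheel '[[60.8,[-0.1,-0.8,0],[0,0,1]],[60.8,[-0.1,-0.8,0],[0,0,1]],[60.8,[-0.1,-0.8,0],[0,0,1]],[60.8,[-0.1,-0.5,0],[0,0,1]],[60.8,[-0.1,-0.3,0],[0,0,1]]]';python3 -m handwheel '[[60.8,[0,-0.2,0],[0,0,1]],[60.8,[0,0,0],[0,0,1]],[60.8,[0,0,0],[0,0,0.5]],[60.8,[0,0,0],[0,0,0]],[60.8,[0,0,0],[0,0,0]]]'; python3 - <<'E'
from h import *
s=state();print(s["eef_pos"],R.from_rotvec(s["tcp_rot"]).as_matrix().round(3),s["joint_pos"])
for n in("wrist","scene","side"):
    p,d=capture(n);cv2.imwrite(f"pics/{n}3.png",p);np.savez(f"pics/{n}3.npz",d=d,pos=s["eef_pos"],rot=s["tcp_rot"])
w=cv2.imread("pics/wrist3.png")[0:300,130:430]
a=cv2.resize(cv2.imread("pics/scene3.png")[95:205,155:265],(300,300),interpolation=2);b=cv2.resize(cv2.imread("pics/side3.png")[95:205,265:375],(300,300),interpolation=2)
cv2.imwrite("pics/v3.png",cv2.resize(np.hstack([w,a,b]),(800,267)))
E
```

```text
t: 7.33
eef_pos: [0.5435, -0.0871, 0.2323]
tcp_rot: [-2.652, -1.683, -0.0]
wrist_force: [1.4, -0.2, -2.5]
grip_width: 0.0615
grasp_force: 33.7
t: 7.75
eef_pos: [0.5237, -0.2162, 0.2322]
tcp_rot: [-2.227, -2.215, -0.0]
wrist_force: [0.1, -0.1, -2.9]
grip_width: 0.0612
grasp_force: 33.7
t: 8.17
eef_pos: [0.524, -0.2217, 0.2321]
tcp_rot: [-1.978, -2.44, -0.001]
wrist_force: [0.3, -1.0, -1.9]
grip_width: 0.0611
grasp_force: 33.7
[ 0.52402136 -0.22173844  0.23212759] [[-0.207  0.978 -0.   ]
 [ 0.978  0.207  0.001]
 [ 0.001 -0.    -1.   ]] [-5.05507855e-01  4.14167794e-01  1.48482745e+00  4.81907077e-04
  1.24316208e+00 -7.14244242e-01]
```

View pics/v3.png

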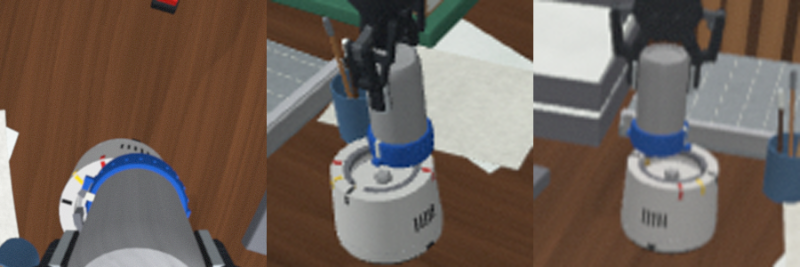

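The wrist view shows the cup held over the mixer, about 45 mm short in y. I'll now measure its tab axis in the hand.

```bash
cat >> h.py <<'E'
def wcloud(d,pos,rot):
    c=camera_params("wrist");K=c["mtx"];T=c["tool_from_camera"]
    v,u=np.indices(d.shape);a=(u-K[0,2])/K[0,0];b=(v-K[1,2])/K[1,1];r=np.hypot(a,b)+1e-9
    k=np.tan(r)/r;P=np.stack([a*k*d,b*k*d,d],-1)@T[:3,:3].T+T[:3,3];return P@R.from_rotvec(rot).as_matrix().T+pos
E
python3 - <<'E'
from h import *
for n in("wrist","scene","side"):
    s=np.load(f"pics/{n}3.npz");d=s["d"];p=cv2.imread(f"pics/{n}3.png");h=cv2.cvtColor(p,cv2.COLOR_BGR2HSV).astype(int)
    X=wcloud(d,s["pos"],s["rot"]) if n=="wrist" else cloud(d,n)
    near=(np.hypot(X[...,0]-s["pos"][0],X[...,1]-s["pos"][1])<.06)&(d>0)&(X[...,2]>.15)&(X[...,2]<.26)
    bl=near&(h[...,0]>100)&(h[...,0]<125)&(h[...,1]>140)&(h[...,2]>50)
    g=near&(h[...,1]<60)&(X[...,2]>.2)&(X[...,2]<.245)
    x=X[bl];up=x[(x[:,2]>.173)&(x[:,2]<.189)]
    print(n,"z",x[:,2].min().round(4),x[:,2].max().round(4),"collar",circ(up[:,:2]).round(4),"wall",circ(X[g][:,:2]).round(4),g.sum())
    cen=s["pos"][:2]
    q=x[:,:2]-cen;rr=np.hypot(*q.T);m=(rr>.039)&(rr<.047);A=np.degrees(np.arctan2(q[m,1],q[m,0]))%360
    print(np.c_[A,rr[m]*1e3,x[m,2]*1e3].round(0)[np.argsort(A)].astype(int).tolist()[::max(1,m.sum()//25)])
    w=near&(h[...,1]<60)&(h[...,2]>150)&(X[...,2]<.195);y=X[w]
    if len(y):q=y[:,:2]-cen;print("white",np.c_[np.degrees(np.arctan2(q[:,1],q[:,0]))%360,np.hypot(*q.T)*1e3,y[:,2]*1e3].round(0).astype(int).tolist()[:15])
E
```

```text
wrist z 0.1631 0.2303 collar [ 0.5244 -0.2212  0.0357] wall [ 0.5247 -0.2237  0.033 ] 2619
[[0, 42, 167], [0, 43, 169], [165, 40, 169], [165, 42, 170], [165, 40, 166], [166, 41, 165], [166, 40, 169], [167, 40, 168], [168, 39, 169], [168, 40, 169], [169, 39, 169], [169, 42, 169], [170, 39, 169], [171, 39, 169], [172, 39, 169], [172, 41, 168], [173, 39, 170], [174, 41, 167], [174, 39, 170], [175, 39, 169], [176, 41, 168], [177, 41, 168], [178, 42, 169], [178, 40, 169], [355, 42, 169], [356, 43, 168], [358, 42, 169], [360, 43, 170]]
white [[135, 36, 165], [137, 36, 165], [154, 36, 166], [154, 36, 171], [158, 36, 166], [165, 43, 166], [165, 41, 163], [155, 37, 175], [165, 39, 162], [168, 43, 169], [170, 43, 168], [172, 43, 169], [173, 42, 170], [174, 43, 170], [177, 43, 168]]
scene z 0.1594 0.1938 collar [ 0.5239 -0.2221  0.0353] wall [ 0.5239 -0.2224  0.0307] 297
[[1, 41, 171], [12, 41, 188], [14, 39, 180], [28, 40, 168], [38, 40, 185], [53, 40, 176], [69, 39, 171], [353, 43, 166], [355, 41, 169], [355, 44, 171], [357, 39, 165], [359, 44, 169]]
white [[344, 31, 190], [348, 33, 189], [356, 34, 192], [353, 36, 190], [354, 37, 187], [354, 38, 184], [352, 37, 179], [351, 37, 175], [352, 38, 173]]
side z 0.1619 0.1907 collar [ 0.5233 -0.2209  0.0348] wall [ 0.5234 -0.2224  0.0313] 283
[[59, 40, 184], [66, 39, 172], [87, 40, 173], [95, 41, 189], [100, 44, 181], [105, 41, 169], [120, 41, 186], [130, 40, 185], [141, 40, 172], [153, 39, 179], [163, 39, 166], [169, 41, 164], [354, 41, 166], [355, 40, 163]]
white [[1, 34, 191], [184, 32, 189], [171, 35, 190], [47, 32, 157], [66, 38, 164], [62, 31, 157]]
```

```bash
python3 -m handwheel '[[60.8,[-0.14,-0.5,0],[0,0,0.3]],[60.8,[-0.14,-0.6,0],[0,0,0.3]],[60.8,[0,0,0],[0,0,0]],[60.8,[0,0,0],[0,0,0]],[60.8,[0,0,0],[0,0,0]]]'
```

```text
t: 8.73
eef_pos: [0.5129, -0.2658, 0.2321]
tcp_rot: [-1.913, -2.492, -0.0]
wrist_force: [-0.2, 0.8, -1.8]
grip_width: 0.0611
grasp_force: 33.8
```

```bash
python3 -m handwheel '[[60.8,[0,-0.02,-0.3],[0,0,0]],[60.8,[0,0,-0.4],[0,0,0]],[60.8,[0,0,-0.3],[0,0,0]],[60.8,[0,0,-0.15],[0,0,0]],[60.8,[0,0,0],[0,0,0]]]'; python3 - <<'E'
from h import *
s=state();print(s["eef_pos"])
for n in("wrist","scene","side"):
    p,d=capture(n);cv2.imwrite(f"pics/{n}4.png",p)
w=cv2.resize(cv2.imread("pics/wrist4.png")[100:300,180:380],(400,400))
a=cv2.resize(cv2.imread("pics/scene4.png")[115:215,155:255],(400,400),interpolation=2)
cv2.imwrite("pics/v4.png",np.hstack([w,a]))
E
```

```text
t: 9.15
eef_pos: [0.5125, -0.2659, 0.185]
tcp_rot: [-1.91, -2.492, 0.0]
wrist_force: [1.2, -0.1, -2.2]
grip_width: 0.061
grasp_force: 33.8
[ 0.51254019 -0.26592101  0.18496957]
```

View pics/v4.png

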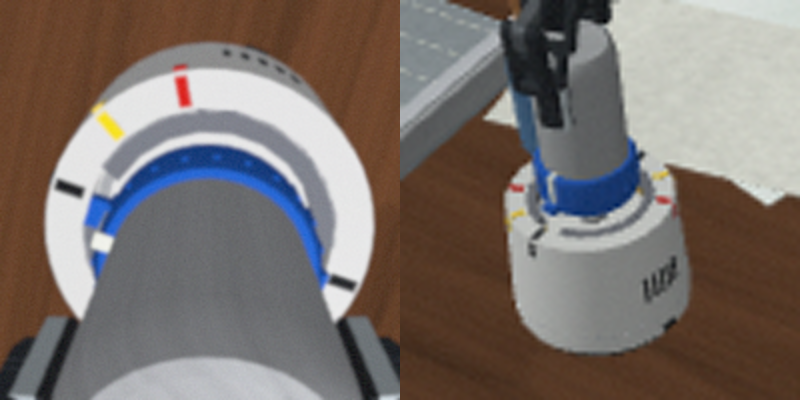

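The tabs are over the black slot marks: the left tab is at crop (97,213) with its mark at (70,188), and the right one is at (325,272) with its mark at (342,283). I'll lower it gently.

```bash
python3 -m handwheel '[[60.8,[0,-0.01,-0.1],[0,0,0]],[60.8,[0,0,-0.1],[0,0,0]],[60.8,[0,0,-0.1],[0,0,0]],[60.8,[0,0,-0.05],[0,0,0]],[60.8,[0,0,0],[0,0,0]]]';python3 -m handwheel '[[60.8,[0,0,-0.06],[0,0,0]],[60.8,[0,0,-0.06],[0,0,0]],[60.8,[0,0,-0.06],[0,0,0]],[60.8,[0,0,0],[0,0,0]],[60.8,[0,0,0],[0,0,0]]]'
```

```text
t: 9.72
eef_pos: [0.5127, -0.2672, 0.1715]
tcp_rot: [-1.911, -2.492, 0.0]
wrist_force: [-0.4, -0.1, -2.1]
grip_width: 0.0614
grasp_force: 33.8
t: 10.13
eef_pos: [0.5129, -0.2673, 0.1648]
tcp_rot: [-1.911, -2.493, 0.0]
wrist_force: [0.1, -0.2, -2.0]
grip_width: 0.0617
grasp_force: 33.8
```

```bash
python3 -m handwheel '[[60.8,[0,0.02,-0.05],[0,0,0]],[60.8,[0,0,-0.05],[0,0,0]],[60.8,[0,0,-0.03],[0,0,0]],[60.8,[0,0,0],[0,0,0]],[60.8,[0,0,0],[0,0,0]]]';python3 -m handwheel '[[60.8,[0,0,-0.03],[0,0,0]],[60.8,[0,0,-0.02],[0,0,0]],[60.8,[0,0,0],[0,0,0]],[60.8,[0,0,0],[0,0,0]],[60.8,[0,0,0],[0,0,0]]]'
```

```text
t: 10.55
eef_pos: [0.5129, -0.2665, 0.1596]
tcp_rot: [-1.911, -2.493, 0.0]
wrist_force: [-0.2, -0.1, -2.9]
grip_width: 0.0614
grasp_force: 33.8
t: 10.97
eef_pos: [0.513, -0.2666, 0.1577]
tcp_rot: [1.912, 2.493, 0.0]
wrist_force: [-0.3, 0.6, -2.0]
grip_width: 0.0615
grasp_force: 33.8
```

```bash
python3 -m handwheel '[[60.8,[0,0,-0.02],[0,0,0]],[60.8,[0,0,-0.01],[0,0,0]],[60.8,[0,0,0],[0,0,0]],[60.8,[0,0,0],[0,0,0]],[60.8,[0,0,0],[0,0,0]]]';python3 -m handwheel '[[60.8,[0,0,-0.02],[0,0,0]],[60.8,[0,0,0],[0,0,0]],[60.8,[0,0,0],[0,0,0]],[60.8,[0,0,0],[0,0,0]],[60.8,[0,0,0],[0,0,0]]]'
```

```text
t: 11.38
eef_pos: [0.5132, -0.2667, 0.1572]
tcp_rot: [1.911, 2.492, 0.0]
wrist_force: [-0.8, 1.8, 8.7]
grip_width: 0.0616
grasp_force: 34.7
t: 11.8
eef_pos: [0.5132, -0.2667, 0.1572]
tcp_rot: [1.91, 2.492, -0.0]
wrist_force: [-4.1, 3.7, 22.0]
grip_width: 0.0614
grasp_force: 35.8
```

Contact is at underside height 0.085, so the cup is seated. I'll ease the push and start the clockwise twist.

```bash
python3 -m handwheel '[[60.8,[0,0,0.025],[0,0,0]],[60.8,[0,0,0],[0,0,0]],[60.8,[0,0,0],[0,0,-0.5]],[60.8,[0,0,0],[0,0,-0.5]],[60.8,[0,0,0],[0,0,0]]]';python3 -m handwheel '[[60.8,[0,0,0],[0,0,-0.6]],[60.8,[0,0,0],[0,0,-0.7]],[60.8,[0,0,0],[0,0,-0.7]],[60.8,[0,0,0],[0,0,0]],[60.8,[0,0,0],[0,0,0]]]'; python3 -c "
from h import *;s=state();print(s['ft_torque'],R.from_rotvec(s['tcp_rot']).as_matrix()[:2,0])"
```

```text
t: 12.22
eef_pos: [0.5133, -0.267, 0.1572]
tcp_rot: [2.021, 2.403, -0.0]
wrist_force: [-0.8, -0.3, 7.1]
grip_width: 0.0613
grasp_force: 34.6
t: 12.63
eef_pos: [0.5133, -0.2667, 0.1572]
tcp_rot: [2.22, 2.221, 0.001]
wrist_force: [0.2, 1.9, 7.6]
grip_width: 0.0613
grasp_force: 34.7
[0.31750775 0.3546795  0.1224024 ] [-3.68859294e-04  9.99999822e-01]
```

```bash
python3 -m handwheel '[[60.8,[0,0,0],[0,0,-0.6]],[60.8,[0,0,0],[0,0,-0.7]],[60.8,[0,0,0],[0,0,-0.7]],[60.8,[0,0,0],[0,0,0]],[60.8,[0,0,0],[0,0,0]]]'; python3 -m handwheel '[[60.8,[0,0,0],[0,0,-0.5]],[60.8,[0,0,0],[0,0,-0.3]],[60.8,[0,0,0],[0,0,0]],[60.8,[0,0,0],[0,0,0]],[60.8,[0,0,0],[0,0,0]]]'; python3 - <<'E'
from h import *
s=state();x=R.from_rotvec(s['tcp_rot']).as_matrix()[:2,0];print(s["ft_torque"],s["eef_pos"],np.degrees(np.arctan2(x[1],x[0])))
for n in("wrist","scene","side"):
    p,d=capture(n);cv2.imwrite(f"pics/{n}5.png",p)
np.savez("pics/w5.npz",pos=s["eef_pos"],rot=s["tcp_rot"])
w=cv2.resize(cv2.imread("pics/wrist5.png")[100:300,180:380],(400,400))
a=cv2.resize(cv2.imread("pics/side5.png")[125:205,281:361],(400,400),interpolation=2)
cv2.imwrite("pics/v5.png",np.hstack([w,a]))
E
```

```text
t: 13.05
eef_pos: [0.5134, -0.2667, 0.1573]
tcp_rot: [2.405, 2.019, 0.001]
wrist_force: [0.3, 3.3, 8.9]
grip_width: 0.0618
grasp_force: 34.8
t: 13.47
eef_pos: [0.5134, -0.2667, 0.1572]
tcp_rot: [2.474, 1.935, 0.001]
wrist_force: [-0.5, 3.0, 9.0]
grip_width: 0.0611
grasp_force: 34.7
[0.29671945 0.30990701 0.2081221 ] [ 0.51338586 -0.26668152  0.15723328] 76.05438439173882
```

View pics/v5.png

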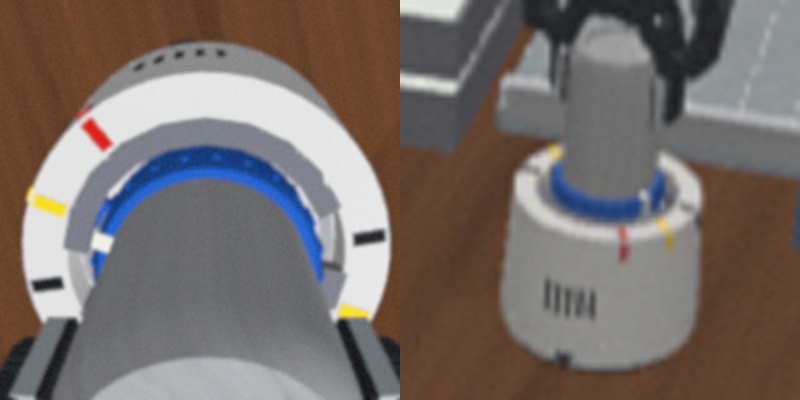

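The pointer stripe is at crop (102,242) and the yellow mark at (47,203). The cup has turned most of the way, so I'll measure the pointer angle.

```bash
cat >> h.py <<'E'
def pointer(png,pos,rot,box=(215,185,250,240)):
    p=cv2.imread(png);u0,v0,u1,v1=box
    h=cv2.cvtColor(p,cv2.COLOR_BGR2HSV).astype(int);c=np.array([.5129,-.2666])
    zt=pos[2]-.0722+.031
    k,l,st,ce=cv2.connectedComponentsWithStats(((h[...,1]<70)&(h[...,2]>170))[v0:v1,u0:u1].astype(np.uint8))
    for i in range(1,k):
        if st[i,4]<5:continue
        q=wplane(ce[i]+[u0,v0],zt,pos,rot)[:2]-(pos[:2]);print("white",st[i,4],(ce[i]+[u0,v0]).round(1),np.hypot(*q).round(4),np.degrees(np.arctan2(q[1],q[0]))%360)
    for n,uv in blobs(p,(185,90,385,270),"yel"):
        q=wplane(uv,.105,pos,rot)[:2]-c;print("yel",n,uv.round(1),np.hypot(*q).round(4),np.degrees(np.arctan2(q[1],q[0]))%360)
E
python3 - <<'E'
from h import *
s=np.load("pics/w5.npz");pointer("pics/wrist5.png",s["pos"],s["rot"])
print("ref before twist (tool 105.0)")
pointer("pics/wrist4.png",np.array([.51254,-.26592,.18497]),np.array([-1.91,-2.492,0]))
E
```

```text
white 114 [218.2 191.4] 0.0486 128.15304438783176
white 62 [239.6 191.7] 0.039 116.82849681934576
white 93 [230.3 220.6] 0.0339 146.27742236280184
white 131 [219.7 232.8] 0.0392 161.05576847458426
yel 22 [193.8 196.1] 0.0613 143.02180694027342
yel 106 [204.1 202.5] 0.0536 144.42537610575937
yel 77 [355.5 255.9] 0.0529 326.0849709052511
ref before twist (tool 105.0)
white 653 [223.5 206.9] 0.0411 165.52178727760563
white 90 [230.4 220.8] 0.0339 175.43500612364087
yel 18 [227.7 153.1] 0.0617 143.92363291375966
yel 91 [234.9 162.7] 0.0532 144.5014140149509
```

The grip has not slipped: the pointer is at 146.3° and the yellow mark at about 145.1°. That leaves about 1.2° to go.

```bash
python3 -m handwheel '[[60.8,[0,0,0],[0,0,-0.23]],[60.8,[0,0,0],[0,0,0]],[60.8,[0,0,0],[0,0,0]],[60.8,[0,0,0],[0,0,0]],[60.8,[0,0,0],[0,0,0]]]'; python3 -m handwheel '[[60.8,[0,0,0],[0,0,0]],[60.8,[0,0,0],[0,0,0]],[60.8,[0,0,0],[0,0,0]],[60.8,[0,0,0],[0,0,0]],[60.8,[0,0,0],[0,0,0]]]'; python3 - <<'E'
from h import *
s=state();x=R.from_rotvec(s['tcp_rot']).as_matrix()[:2,0];print(s["ft_torque"],np.degrees(np.arctan2(x[1],x[0])))
p,d=capture("wrist");cv2.imwrite("pics/wrist6.png",p);pointer("pics/wrist6.png",s["eef_pos"],s["tcp_rot"])
E
```

```text
t: 14.03
eef_pos: [0.5134, -0.2667, 0.1573]
tcp_rot: [2.493, 1.91, 0.001]
wrist_force: [-0.3, 1.4, 8.2]
grip_width: 0.0611
grasp_force: 34.7
t: 14.45
eef_pos: [0.5134, -0.2667, 0.1572]
tcp_rot: [2.493, 1.91, 0.001]
wrist_force: [-0.4, 2.2, 8.2]
grip_width: 0.0614
grasp_force: 34.7
[0.35085089 0.31911076 0.2847345 ] 74.90881800856837
white 113 [218.2 191.3] 0.0486 126.9966111832548
white 62 [239.6 191.5] 0.0391 115.57170148706683
white 91 [230.3 220.6] 0.034 145.18096299816344
white 124 [219.6 233.6] 0.0392 160.6471422970706
yel 19 [193.2 197.9] 0.0613 143.09396956233903
yel 107 [203.7 204. ] 0.0535 144.46916047327494
yel 87 [356.7 254.9] 0.0534 325.87922418649475
```

The pointer (145.2°) is on the yellow mark (145.2°, averaged over the two marks). Grip force is 34.7 N and the pose is stable, so I'll hand in.

```bash
python3 -c "
from workcell import *;print(sign_off())"
```

```text
the job is handed in; nothing more can be done
None
```

I seated the steel cup fully in the mixer, turned it clockwise to the yellow pulse mark (within about 1°, short of the lock), and handed in at about 14.5 s while still gripping it at about 35 N.

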